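# Finish packing a lift door-lock kit tray

### The job

Finish packing the blue kit tray: take the latch arm with the yellow lug off the sloped rack and stand it, lug up, in the empty lane along the tray's long side, and stand the bronze sleeve upright on the cork disc in the tray, so that both sit flat on the tray floor beside the two parts already packed. Set them down rather than dropping them, either one first and the arm either way round; the two packed parts must stay in their places, flat on the floor, and the other things on the counter and rack must be left where they are.

Things in the scene. Friction and masses are not known exactly. Their poses are not given: they have to be found in the camera images.
- tray: Fixed blue open tray, 140 (x) x 110 (y) x 30 mm, walls and floor 4 mm, no dividers. Origin: centre of underside. Empty lane for the arm: 26 mm wide, along tray x by the +y wall, centred at y = +38 mm. The rest, centred at y = -13 mm, is a row of three places at x = -44, 0, +44 mm: carrier, bolt catch and the sleeve's (cork disc), in any order; neighbours leave 46 to 50 mm along x for the sleeve.
- sleeve_spot: Cork-coloured disc, 42 mm across, flush on the tray floor, marking the sleeve's empty place. Origin: its centre, at floor height.
- rack: Fixed steel rack, about 130 (x) x 160 (y) mm, up to 105 mm high. Its bed rises towards its own +x at 35 degrees, with two lanes at y = -40 and +40 mm. Each lane has hooked brackets 24 mm high (30 mm normal to the bed with their lips) beside the arm near both ends, and a stop at the low end. Origin: centre of its underside.
- latch_arm: Grey latch arm, about 0.35 kg: bar 120 (x) x 18 (y) x 34 (z) mm, yellow lug 50 (x) x 18 (y) mm on its middle from z = 34 to 64 mm, small tooth at the +x end up to z = 45 mm. Origin: centre of the bar's underside. It starts in either rack lane, x rising 35 degrees, z leaning 35 degrees from vertical towards the robot. Grip the lug across y.
- latch_lug (a point): Centre of the top face of the yellow lug, 64 mm above the arm's origin along its z; axes as the arm.
- other_arm: Same-shaped latch arm with a black lug, in the other lane of the rack. Leave it there. Origin as latch_arm.
- sleeve: Bronze pivot sleeve, a tube 40 mm outside, 24 mm bore, 48 mm long, standing upright on the counter, about 0.3 kg. Origin: centre of its underside; z along its axis, up.
- carrier: Black plastic contact carrier, 38 (x) x 70 (y) x 28 mm, already in the tray, its y along the tray's y. Loose. Origin: centre of its underside.
- bolt_catch: Galvanised bolt catch, 38 (x) x 70 (y) x 28 mm, already in the tray, its y along the tray's y. Loose. Origin: centre of its underside.
- door_stop: Red rubber door stop, round, 48 mm across, 36 mm high, on the counter beyond the tray. Origin: centre of its underside.
- oil_bottle: White bottle with a red cap, 48 mm across, 130 mm high, on the counter beyond the tray. Origin: centre of its underside.
- hammer: Hammer lying on the counter beyond the sleeve, handle towards its own -x.
- screwdriver: Screwdriver lying on the counter beyond the rack, handle towards its own -x.

How it is judged:
By the outcome, as a careful person would: the job done as asked, in the order asked, and still so for the second after the job is handed in, with the robot touching nothing.
It also fails if it takes over 58 s, if anything falls off the work surface, if the arm or the gripper's body presses on something with over 40 N, if the wrist force passes 120 N, or if a joint passes its speed limit or range.

### The arm

A 6-joint arm with a two-finger parallel gripper is mounted at the origin on the work surface. World frame = base frame: x ahead of the robot, y to its left, z up, the work surface at z = 0. Lengths are in m, angles in rad, forces in N, time in s.
With the tool pointing down it reaches from about 0.375 to 0.975 m from the base axis. Payload 3.8 kg.
Tool frame: the origin (TCP) lies at the very end of the fingers, on their centre line; the grasp point (between the pads) lies 19 mm behind it; z points along the fingers, y is the line along which they close (so a half turn about z gives the same grasp; the last joint's range is limited). The gripper opens to 85 mm and grips with 20 to 120 N. Pads are 22 mm wide; open, the fingers measure 114 mm over their backs; the gripper's body (76 mm by 85 mm) begins 54 mm behind the grasp point. The pads swing forward as they close: fully open they stand 13 mm farther back than shut.
Start: joints at [-1.303, 0.264, 1.604, -0, 1.274, -0.037], TCP at [0.203, -0.644, 0.231] pointing down, gripper open.
Joint ranges: [-2.63, 2.63], [-0.94, 2.18], [0.31, 2.57], [-1.31, 4.45], [0, 2.66], [-2.55, 2.55]. Speed limits (rad/s): [2.57, 2.57, 3.14, 3.14, 3.14, 3.14].

### API

Orientations are given as a rotation vector (axis times angle).
In Python, from workcell import bot, vision gives the robot as it stands. The module is installed in compiled form; this text tells all that it offers.
- The arm moves only by the tool play_rows, never from a script. Its argument "moves" is a list that holds one entry, the list of rows, each a list of 7 numbers: the turn, a rotation vector about the tool's x, y, z as a fraction of full scale, then the shift along the tool's x, y, z as a fraction of full scale, then the finger opening in mm, from 0 to 85.4. In form: [[[ax, ay, az, x, y, z, jaw], ...]]. A call has 1 to 5 rows; each row shifts and turns the commanded pose from where the row before left it, along the tool's axes as they then stand; what a row does not reach is not made up. Full scale, the value 1, is 0.1 m for a shift and 0.5 rad for a turn. A row lasts 1/12 s, in which the tool goes at most 41.7 mm and 7.16 degrees, less where a joint would pass 70% of its speed; a pose out of reach is approached as far as the arm can. A call with a number of a shift or a turn outside -1 to 1 is refused whole. A call with a gripper value outside its range is refused whole. The fingers move at their own pace and stop on an object; "newtons" is the grip in N (left out, the last holds). Time passes only in rows, so rows that do not move let the fingers close. It gives the time, the measured TCP pose, the force, the opening and the grip force at its end, in the units of the state.
- bot.read_state(): the state, without advancing time (a new reading comes with each control period).
- vision.read_camera(name): name is "side" or "top"; returns a dict with "image" (420x560x3 uint8, red, green, blue), "depth" (420x560 float32, m along the optical axis (not along the pixel's ray), 0 where there is no reading), "K" (3x3 intrinsics, pixels), "dist" ([k1, k2, p1, p2, k3] as OpenCV has them; the pictures are not rectified), "R" (3x3) and "t" (3): a world point X has camera coordinates R X + t. Camera axes: x right, y down, z forward; pixel columns grow to the right and rows downward; lengths in m; the calibration is good to about 2 mm. A picture is of the moment at which its call begins.
- bot.finish_job(): hands the job in; it is judged then, once.
The state is a dict: "time": time; "q": joint angles; "joint_vel": joint speeds; "joint_torque": joint torques, N m; "tool_pos": TCP position; "tcp_rot": TCP orientation; "wrist_force": force on the tool from outside, world axes, zero at the start; "torque": the same for the moment, N m; "width": opening from 0.0 (shut) to 1.0 (fully open); "grip_force": force on a finger pad.
Only numpy, scipy, OpenCV 4.12 (cv2) and the standard library are available. Lean on these libraries where they do the work, as an engineer would, in place of code of your own. Each camera call takes 0.05 s, during which the arm holds its last target. There are 200 camera calls.

## Working session

There is one attempt and no reset: what is moved stays moved. The work goes in short steps, Python scripts to look and compute and a tool call to move; the robot and the scene stay as the last step left them, time stands still between calls to the robot, and variables do not carry over. Pictures are saved under pics/ and viewed, at most 10 in all, crops included, and the job is handed in when it is done.

Besides the shell and the picture viewer there is one more tool, called after ">>>" as name(argument=value, ...), one argument or row to a line, values as JSON. play_rows: Moves the arm, as the interface text tells. Its arguments: {"type":"object","properties":{"moves":{"type":"array","items":{"type":"array","items":{"type":"array","items":{"type":"number"}}}},"newtons":{"type":"number"}},"required":["moves"]}

```bash
mkdir -p pics; cat > h.py <<'E'
import numpy as np, cv2
from workcell import bot, vision
def cam(n):
    c=vision.read_camera(n); np.savez(f'/tmp/{n}.npz',**{k:np.array(v) for k,v in c.items()}); return c
def load(n): return np.load(f'/tmp/{n}.npz')
def pts(c):
    h,w=c['depth'].shape; u,v=np.meshgrid(np.arange(w),np.arange(h))
    p=cv2.undistortPoints(np.stack([u,v],-1).reshape(-1,1,2).astype(np.float64),c['K'],c['dist']).reshape(h,w,2)
    d=c['depth'].astype(float); X=np.dstack([p*d[...,None],d])
    W=(X-c['t'])@c['R']; W[d==0]=np.nan; return W
def save(im,n): cv2.imwrite(f'pics/{n}.png',im[...,::-1])
E
python3 - <<'E'
from h import *
for n in('side','top'):
    c=cam(n); save(c['image'],n+'0'); print(n,-c['R'].T@c['t'], c['R'])
s=bot.read_state(); print(s)
E
```

```text
side [0.43590583 0.78124581 0.8203811 ] [[-0.97319516 -0.22951654 -0.01460619]
 [-0.14200746  0.64966745 -0.74683739]
 [ 0.1809007  -0.72474435 -0.66484628]]
top [0.44446083 0.00372796 1.11160357] [[-0.0178689  -0.9997345  -0.01454737]
 [-0.98221415  0.02027198 -0.1866666 ]
 [ 0.18691194  0.0109531  -0.98231561]]
{'time': 0.1, 'q': array([-1.30293539e+00,  2.64713687e-01,  1.60526534e+00, -5.65041712e-05,
        1.27371246e+00, -3.69201578e-02]), 'joint_vel': array([-0.00223506, -0.00061343, -0.00402067,  0.00107378,  0.00012138,
       -0.00032928]), 'joint_torque': array([ 5.95977654e-04, -5.16709936e+01, -3.68590844e+01, -5.58971544e-05,
        6.19856233e-03, -7.01939157e-06]), 'tool_pos': array([ 0.20234443, -0.64324605,  0.23004729]), 'tcp_rot': array([-3.10312624e+00, -4.76608399e-01,  4.63812042e-04]), 'wrist_force': array([-0.05089737,  0.24252754, -0.86338802]), 'torque': array([-0.03962019,  0.03914405, -0.02808708]), 'grip_force': 0.0, 'width': 0.9970964723658337}
```

View pics/side0.png

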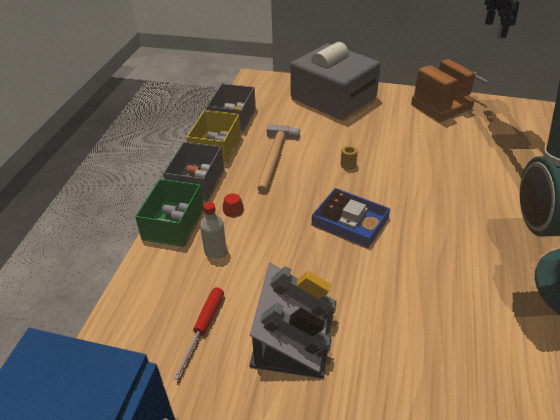

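View pics/top0.png

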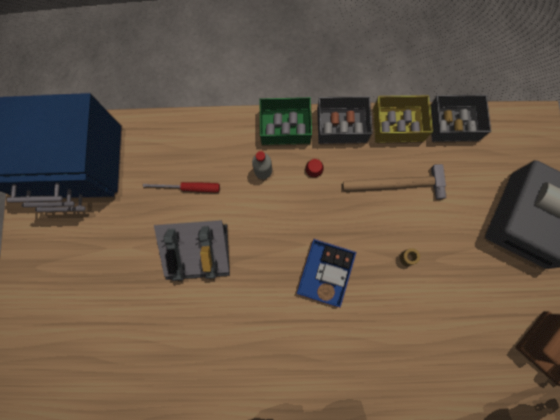

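The side view shows the rack at about (290,320) with the yellow-lug arm in the lane nearer the tray. The tray is at (350,215) with the cork disc at its robot end (371,223), and the sleeve is at (349,157). The top view shows the rack at (192,250), the yellow lug at (206,258), the tray at (327,273), the disc at (326,292) and the sleeve at (409,257).

```bash
python3 - <<'E'
from h import *
t=load('top'); s=load('side')
def crop(c,x,y,w,h,k): return cv2.resize(c['image'][y:y+h,x:x+w],None,fx=k,fy=k,interpolation=cv2.INTER_CUBIC)
a=crop(t,150,215,80,75,5); b=crop(t,290,230,80,75,5)
d=crop(s,240,255,100,75,4); e=crop(s,305,180,100,75,4)
save(np.clip(np.vstack([np.hstack([a,b])[:300*2][:375],np.zeros((0,800,3),np.uint8)]).astype(int)*2,0,255).astype(np.uint8),'c1')
save(np.clip(np.hstack([d,e]).astype(int)*2,0,255).astype(np.uint8),'c2')
for n,c in(('top',t),('side',s)):
    W=pts(c); hsv=cv2.cvtColor(c['image'],cv2.COLOR_RGB2HSV); H,S,V=[hsv[...,i].astype(int) for i in range(3)]
    def st(name,m):
        P=W[m]; P=P[~np.isnan(P[:,0])]; print(n,name,len(P),'min',np.percentile(P,2,axis=0).round(4),'max',np.percentile(P,98,axis=0).round(4),'med',np.median(P,axis=0).round(4))
        return P
    reg=lambda x0,x1,y0,y1:(W[...,0]>x0)&(W[...,0]<x1)&(W[...,1]>y0)&(W[...,1]<y1)
    st('table',reg(.3,.4,-.1,.1))
    R=reg(.4,.62,-.3,.05)
    blue=(H>105)&(H<130)&(S>120)&reg(.3,.65,-.12,.15)
    P=st('blue',blue); 
    top=P[P[:,2]>.024]; r=cv2.minAreaRect((top[:,:2]*1000).astype(np.float32)); print('rim',len(top),r)
    P=st('sleeve',reg(.4,.58,-.32,-.16)&(W[...,2]>.035)); 
    print('sl',cv2.minEnclosingCircle((P[:,:2]*1000).astype(np.float32)), cv2.minAreaRect((P[P[:,2]>.043][:,:2]*1000).astype(np.float32)))
    st('yellow',(H>15)&(H<32)&(S>150)&reg(.35,.7,.1,.45)&(W[...,2]>.03))
    st('rackall',reg(.3,.8,.1,.5)&(W[...,2]>.01))
E
```

```text
top table 3435 min [ 0.3021 -0.0957 -0.0052] max [0.3979 0.0961 0.0032] med [ 3.497e-01  1.000e-04 -9.000e-04]
top blue 959 min [ 0.4242 -0.1182 -0.0009] max [ 0.5714 -0.0281  0.0305] med [ 0.4899 -0.0622  0.0038]
rim 120 ((496.63818359375, -90.34577941894531), (104.91292572021484, 135.1654815673828), 71.59700775146484)
top sleeve 173 min [ 0.5127 -0.3145  0.0356] max [ 0.5495 -0.2767  0.0507] med [ 0.5307 -0.296   0.0463]
sl ((532.2399291992188, -296.37005615234375), 20.98429298400879) ((531.5219116210938, -296.890380859375), (38.140132904052734, 38.179447174072266), 17.637784957885742)
top yellow 191 min [0.504  0.1788 0.093 ] max [0.5555 0.1947 0.1263] med [0.5284 0.1857 0.1118]
top rackall 7077 min [0.4985 0.1548 0.0152] max [0.7939 0.4945 0.2009] med [0.6134 0.2737 0.093 ]
side table 3431 min [ 0.3018 -0.0947 -0.0036] max [0.3979 0.0964 0.0027] med [ 0.3495  0.0096 -0.0005]
side blue 291 min [ 0.4232 -0.1178  0.0014] max [ 0.5734 -0.0239  0.0319] med [ 0.4703 -0.0646  0.0054]
rim 117 ((498.0788879394531, -88.30525207519531), (105.48757934570312, 137.73544311523438), 70.71842956542969)
side sleeve 178 min [ 0.5117 -0.3134  0.0359] max [ 0.5476 -0.2755  0.0506] med [ 0.5301 -0.2907  0.0455]
sl ((530.603271484375, -295.9380798339844), 22.57561683654785) ((529.6917724609375, -294.7086181640625), (41.39393615722656, 38.854679107666016), 43.07698440551758)
side yellow 543 min [0.5049 0.1808 0.0818] max [0.5565 0.2001 0.1249] med [0.5303 0.1964 0.1066]
side rackall 11256 min [0.4975 0.1822 0.0153] max [0.7917 0.4966 0.2014] med [0.6026 0.286  0.0992]
```

View pics/c1.png

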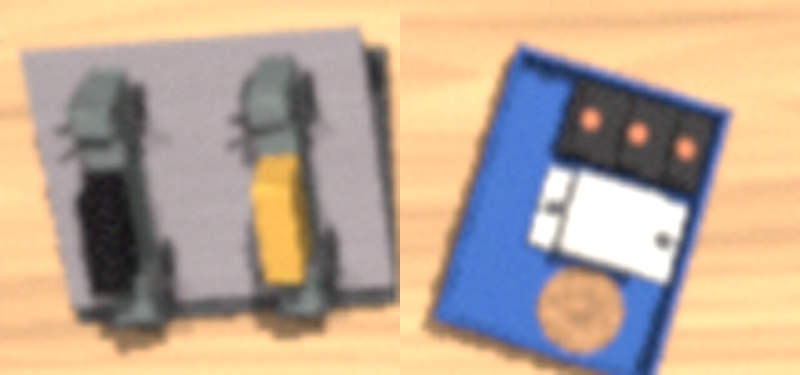

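View pics/c2.png

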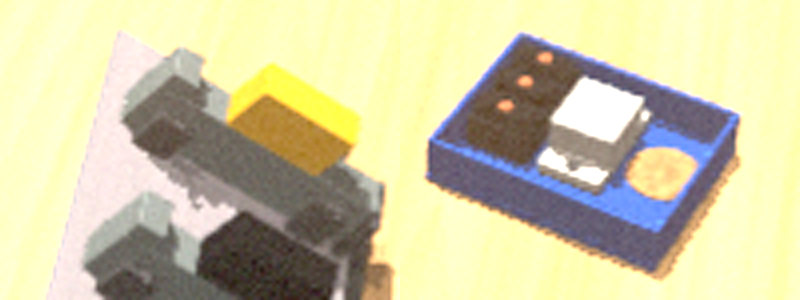

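The crops show the tray's long side running up and to the right, with the empty lane on its left (+y) side. The order is carrier at the far end, bolt catch in the middle, cork disc at the near end. The yellow-lug arm sits in the right-hand rack lane with its tooth uphill. Next I fit the tray and lug poses to both views.

```bash
cat > fit.py <<'E'
from h import *
from scipy.optimize import minimize
from scipy.spatial.transform import Rotation as Ro
def proj(c,X):
    r,_=cv2.Rodrigues(c['R']); return cv2.projectPoints(np.asarray(X,float),r,c['t'].astype(float),c['K'],c['dist'])[0].reshape(-1,2)
def box(x0,x1,y0,y1,z0,z1): return np.array([[x,y,z] for x in(x0,x1) for y in(y0,y1) for z in(z0,z1)])
def iou(c,M,X):
    k=8; h,w=M.shape; x0,y0=c_off(M)
    hull=cv2.convexHull(((proj(c,X)-[x0,y0]+.5)*k).astype(np.float32))
    m=np.zeros((100*k,100*k),np.uint8); cv2.fillConvexPoly(m,np.round(hull*16).astype(np.int32),1,shift=4)
    m=cv2.resize(m.astype(np.float32),(100,100),interpolation=cv2.INTER_AREA)
    S=M[y0:y0+100,x0:x0+100].astype(np.float32); S=S[:100,:100]
    m=m[:S.shape[0],:S.shape[1]]
    return np.minimum(m,S).sum()/np.maximum(m,S).sum()
def c_off(M):
    ys,xs=np.nonzero(M); return max(int(xs.mean())-50,0),max(int(ys.mean())-50,0)
def armR(psi,tilt=35): return (Ro.from_euler('z',psi,degrees=True)*Ro.from_euler('y',-tilt,degrees=True)).as_matrix()
E
python3 - <<'E'
from fit import *
cs={n:dict(load(n)) for n in('top','side')}; MT={};ML={};MS={}
for n,c in cs.items():
    W=pts(c); hsv=cv2.cvtColor(c['image'],cv2.COLOR_RGB2HSV); H,S,V=[hsv[...,i].astype(int) for i in range(3)]
    reg=lambda x0,x1,y0,y1:(W[...,0]>x0)&(W[...,0]<x1)&(W[...,1]>y0)&(W[...,1]<y1)
    b=((H>105)&(H<130)&(S>120)&reg(.38,.62,-.2,.05)).astype(np.uint8)
    hull=cv2.convexHull(cv2.findNonZero(b)); m=np.zeros_like(b); cv2.fillConvexPoly(m,hull,1); MT[n]=m
    y=((H>15)&(H<32)&(S>150)&reg(.45,.6,.15,.22)&(W[...,2]>.075)).astype(np.uint8)
    k,l,st,_=cv2.connectedComponentsWithStats(y); ML[n]=(l==1+np.argmax(st[1:,4])).astype(np.uint8)
    sm=((W[...,2]>.006)&reg(.49,.57,-.34,-.25)).astype(np.uint8); MS[n]=sm
    print(n,MT[n].sum(),ML[n].sum(),sm.sum())
def tray(p): 
    a=np.radians(p[2]); B=box(-.07,.07,-.055,.055,0,.03); R=np.array([[np.cos(a),-np.sin(a),0],[np.sin(a),np.cos(a),0],[0,0,1]])
    return B@R.T+[p[0]/1000,p[1]/1000,0]
def lug(p): return box(-.025,.025,-.009,.009,-.030,0)@armR(p[3]).T+np.array(p[:3])/1000
th=np.linspace(0,2*np.pi,40)
def sl(p): return np.array([[p[0]/1000+.02*np.cos(t),p[1]/1000+.02*np.sin(t),z] for t in th for z in(0,.048)])
for nm,f,M,p0,d in(('tray',tray,MT,[497,-89,-18.8],[6,6,3]),('lug',lug,ML,[527,188,112,-2],[5,5,5,4]),('sleeve',sl,MS,[531,-296],[5,5])):
    for use in(['top'],['side'],['top','side']):
        s=np.vstack([p0]+[np.array(p0)+np.eye(len(d))[i]*d[i] for i in range(len(d))])
        r=minimize(lambda p:-sum(iou(cs[n],M[n],f(p)) for n in use),p0,method='Nelder-Mead',options=dict(initial_simplex=s,maxiter=250,xatol=.02,fatol=1e-5))
        print(nm,use,r.x.round(1),round(-r.fun/len(use),3))
# depth of lug top plane
for n,c in cs.items():
    P=pts(c)[cv2.erode(ML[n],np.ones((3,3)))>0]; nrm=armR(-3)[:,2]; print(n,'n.P',np.percentile(P@nrm,[10,50,80,90,97]).round(4), 'ref',nrm@np.array([.527,.188,.112]))
    W=pts(c)
    for nm,H,dx in(('tray',.028,[-44,0,44]),):
        a=np.radians(-18.8); X=(W[...,:2]-[.4972,-.0893]); u=X[...,0]*np.cos(a)+X[...,1]*np.sin(a); v=-X[...,0]*np.sin(a)+X[...,1]*np.cos(a)
        m=(abs(u)<.064)&(abs(v)<.049)&(W[...,2]>.015)
        for z,mm in(('catch',m&(u<.022)),('carrier',m&(u>.024))): print(n,z,np.percentile(u[mm],[3,50,97]).round(4),np.percentile(v[mm],[3,50,97]).round(4),np.percentile(W[...,2][mm],[50,97]).round(4))
E
```

```text
top 2534 190 251
side 1904 541 332
tray ['top'] [496.7 -91.4 -19. ] 0.948
tray ['side'] [ 498.1 -117.7  -15.9] 0.686
tray ['top', 'side'] [497.2 -91.9 -18.6] 0.801
lug ['top'] [534.5 214.6 -35.1   3. ] 0.871
lug ['side'] [523.  187.2 111.2   3.7] 0.922
lug ['top', 'side'] [522.8 186.9 110.7   2.8] 0.834
sleeve ['top'] [ 531.6 -296.8] 0.817
sleeve ['side'] [ 531.1 -301. ] 0.882
sleeve ['top', 'side'] [ 531.2 -297.3] 0.842
top n.P [-0.2105 -0.2029 -0.2012 -0.2004 -0.1991] ref -0.20447198571372122
top catch [-0.0177  0.0005  0.0194] [-0.0362 -0.0151  0.0483] [0.0309 0.0343]
top carrier [0.0279 0.045  0.0627] [-0.0461 -0.0143  0.0177] [0.0276 0.0344]
side n.P [-0.2231 -0.2088 -0.2017 -0.2008 -0.1998] ref -0.20447198571372122
side catch [-0.0195 -0.0025  0.0185] [-0.0363 -0.01    0.048 ] [0.031  0.0348]
side carrier [0.0263 0.0423 0.0616] [-0.0443 -0.0095  0.0203] [0.0282 0.0342]
```

```bash
python3 - <<'E'
from fit import *
from scipy.optimize import least_squares
cs={n:dict(load(n)) for n in('top','side')}
rng=np.random.default_rng(0)
# tray corners at rim, pixel picks from crops
pk={'top':(290,230,5,400,[[520,45],[732,113],[435,320]],[(1,1),(1,-1),(-1,1)]),
    'side':(305,180,4,400,[[521,35],[740,118],[430,140],[660,235]],[(1,-1),(-1,-1),(1,1),(-1,1)])}
def res(p,use=('top','side')):
    a=np.radians(p[2]); o=[]
    for n in use:
        x0,y0,k,ox,P,L=pk[n]; px=(np.array(P)-[ox,0]+.5)/k-.5+[x0,y0]
        X=[[p[0]/1e3+.07*s*np.cos(a)-.055*t*np.sin(a),p[1]/1e3+.07*s*np.sin(a)+.055*t*np.cos(a),.03] for s,t in L]
        o.append((proj(cs[n],X)-px).ravel())
    return np.concatenate(o)
for u in(('top',),('side',),('top','side')):
    r=least_squares(res,[497,-89,-18.8],args=(u,)); print('tray',u,r.x.round(1),res(r.x,u).round(1))
allP=[]
for n,c in cs.items():
    W=pts(c); P=W[(W[...,0]>.46)&(W[...,0]<.66)&(W[...,1]>.14)&(W[...,1]<.36)&(W[...,2]>.012)&(W[...,2]<.12)]
    best=0
    for _ in range(600):
        A=P[rng.choice(len(P),3)]; v=np.cross(A[1]-A[0],A[2]-A[0]); v/=np.linalg.norm(v)+1e-12; v*=np.sign(v[2])
        if not .7<v[2]<.9: continue
        i=abs((P-A[0])@v)<.003
        if i.sum()>best: best=i.sum(); I=i
    Q=P[I]; m=Q.mean(0); v=np.linalg.svd(Q-m)[2][2]; v*=np.sign(v[2]); psi=np.degrees(np.arctan2(-v[1],-v[0])); psi=(psi+90)%180-90
    print(n,'bed n',len(Q),v.round(3),'tilt',np.degrees(np.arccos(v[2])).round(1),'psi',psi.round(1),'off',(v@m).round(4))
    # arm frame analysis
    hsv=cv2.cvtColor(c['image'],cv2.COLOR_RGB2HSV); H,S,V=[hsv[...,i].astype(int) for i in range(3)]
    R=armR(psi); L=(W-m)@R
    b=Q@R-m@R; print(' bed x,y range',np.percentile(b[:,0],[1,99]).round(4),np.percentile(b[:,1],[1,99]).round(4),'m',m.round(4))
    y=(H>15)&(H<34)&(S>130)&(L[...,2]>.03)&(L[...,2]<.075)&(abs(L[...,1])<.08)&(abs(L[...,0])<.08)
    T=L[y&(L[...,2]>np.percentile(L[y][:,2],90)-.006)]; print(' lug top z',np.median(T[:,2]).round(4),'x',np.percentile(T[:,0],[3,50,97]).round(4),'y',np.percentile(T[:,1],[3,50,97]).round(4), len(T))
    ctr=R@np.array([np.percentile(T[:,0],[3,97]).mean(),np.percentile(T[:,1],[3,97]).mean(),np.median(T[:,2])])+m; print(' lug centre',ctr.round(4))
    r=cv2.minAreaRect((T[:,:2]*1000).astype(np.float32)); print(' rect',r)
E
```

```text
tray ('top',) [495.9 -93.  -18.7] [-0.2 -0.   0.5 -0.1 -0.3  0.2]
tray ('side',) [496.8 -89.4 -18.9] [-0.  -0.7  1.  -0.5 -0.8  0.6 -0.1  0.4]
tray ('top', 'side') [496.5 -91.4 -18.9] [-0.8 -0.3 -0.1 -0.3 -1.  -0.2  0.3 -1.3  1.2 -1.1 -0.5 -0.1  0.1 -0.2]
top bed n 2032 [-0.572 -0.032  0.819] tilt 35.0 psi 3.2 off -0.2777
 bed x,y range [-0.0773  0.062 ] [-0.0743  0.0831] m [0.5646 0.2252 0.0643]
 lug top z 0.0637 x [-0.032  -0.0069  0.0159] y [-0.0435 -0.0357 -0.0274] 152
 lug centre [0.5235 0.1874 0.1119]
 rect ((-7.759510040283203, -35.29594802856445), (17.21925926208496, 51.54618835449219), 89.24752044677734)
side bed n 2350 [-0.57  -0.028  0.821] tilt 34.8 psi 2.8 off -0.2743
 bed x,y range [-0.085   0.0538] [-0.1029  0.0531] m [0.569  0.2582 0.0694]
 lug top z 0.0634 x [-0.0393 -0.0158  0.0081] y [-0.0756 -0.0652 -0.0569] 254
 lug centre [0.5232 0.1896 0.1124]
 rect ((-15.530669212341309, -27.57470703125), (101.46693420410156, 51.01762390136719), 88.1945571899414)
```

```bash
cat > plan.py <<'E'
from fit import *
TR=np.array([.4967,-.0908]); TA=-18.8
RT=armR(TA,0)@np.diag([1,-1,-1.]); RA=armR(3.0)@np.diag([1,-1,-1.])
def tr(x,y,z): a=np.radians(TA); return np.array([TR[0]+x*np.cos(a)-y*np.sin(a),TR[1]+x*np.sin(a)+y*np.cos(a),z])
def go(way,p=None,R=None):
    """way: list of (pos,R,nrows); prints rows (6 numbers), starting at measured pose"""
    s=bot.read_state(); p=s['tool_pos'] if p is None else p; R=Ro.from_rotvec(s['tcp_rot']).as_matrix() if R is None else R
    for P,Q,n in way:
        w=Ro.from_matrix(R.T@Q).as_rotvec()/n; d=(np.array(P)-p)/n
        print('--',np.linalg.norm(d).round(4),np.degrees(np.linalg.norm(w)).round(1),'rows',n)
        for i in range(n):
            print(np.round(np.r_[w/.5,R.T@d/.1],3).tolist()); R=R@Ro.from_rotvec(w).as_matrix()
        p=np.array(P)
E
python3 - <<'E'
from plan import *
go([((.531,-.2965,.14),RT,15),((.531,-.2965,.02),RT,5)])
E
```

```text
-- 0.0324 2.4 rows 15
[-0.0, 0.0, 0.084, 0.278, -0.155, 0.06]
[-0.0, 0.0, 0.084, 0.272, -0.166, 0.06]
[-0.0, 0.0, 0.084, 0.264, -0.178, 0.06]
[-0.0, 0.0, 0.084, 0.257, -0.189, 0.06]
[-0.0, 0.0, 0.084, 0.248, -0.199, 0.06]
[-0.0, 0.0, 0.084, 0.24, -0.21, 0.06]
[-0.0, 0.0, 0.084, 0.231, -0.219, 0.06]
[-0.0, 0.0, 0.084, 0.221, -0.229, 0.06]
[-0.0, 0.0, 0.084, 0.211, -0.238, 0.06]
[-0.0, 0.0, 0.084, 0.201, -0.247, 0.06]
[-0.0, 0.0, 0.084, 0.191, -0.255, 0.06]
[-0.0, 0.0, 0.084, 0.18, -0.263, 0.06]
[-0.0, 0.0, 0.084, 0.168, -0.27, 0.06]
[-0.0, 0.0, 0.084, 0.157, -0.277, 0.06]
[-0.0, 0.0, 0.084, 0.145, -0.284, 0.06]
-- 0.024 0.0 rows 5
[-0.0, 0.0, 0.0, 0.0, 0.0, 0.24]
[-0.0, 0.0, 0.0, 0.0, 0.0, 0.24]
[-0.0, 0.0, 0.0, 0.0, 0.0, 0.24]
[-0.0, 0.0, 0.0, 0.0, 0.0, 0.24]
[-0.0, 0.0, 0.0, 0.0, 0.0, 0.24]
```

>>> play_rows(
  moves=[
    [[0, 0, 0.084, 0.28, -0.155, 0.06, 85], [0, 0, 0.084, 0.27, -0.165, 0.06, 85], [0, 0, 0.084, 0.265, -0.18, 0.06, 85], [0, 0, 0.084, 0.255, -0.19, 0.06, 85], [0, 0, 0.084, 0.25, -0.2, 0.06, 85]],
  ],
  newtons=40,
)

```text
time: 0.52
tool_pos: [0.3125, -0.5265, 0.2004]
tcp_rot: [-3.137, -0.145, 0.001]
wrist_force: [0.3, -0.8, 0.6]
width: 0.997
grip_force: 0.0
```

>>> play_rows(
  moves=[
    [[0, 0, 0.084, 0.24, -0.21, 0.06, 85], [0, 0, 0.084, 0.23, -0.22, 0.06, 85], [0, 0, 0.084, 0.22, -0.23, 0.06, 85], [0, 0, 0.084, 0.21, -0.24, 0.06, 85], [0, 0, 0.084, 0.2, -0.245, 0.06, 85]],
  ],
)

```text
time: 0.93
tool_pos: [0.4216, -0.4104, 0.1705]
tcp_rot: [-3.136, 0.184, 0.001]
wrist_force: [0.1, 0.3, -0.5]
width: 0.995
grip_force: 0.0
```

>>> play_rows(
  moves=[
    [[0, 0, 0.084, 0.19, -0.255, 0.06, 85], [0, 0, 0.084, 0.18, -0.265, 0.06, 85], [0, 0, 0.084, 0.17, -0.27, 0.06, 85], [0, 0, 0.084, 0.155, -0.275, 0.06, 85], [0, 0, 0.084, 0.145, -0.285, 0.06, 85]],
  ],
)

```text
time: 1.35
tool_pos: [0.5308, -0.2946, 0.1405]
tcp_rot: [-3.099, 0.512, 0.001]
wrist_force: [-0.6, -0.7, 0.5]
width: 0.994
grip_force: 0.0
```

>>> play_rows(
  moves=[
    [[0, 0, 0, 0, 0, 0, 85], [0, 0, 0, 0, 0, 0, 85]],
  ],
)

```text
time: 1.52
tool_pos: [0.5305, -0.2944, 0.1402]
tcp_rot: [-3.1, 0.503, 0.003]
wrist_force: [-0.7, -0.1, 0.5]
width: 1.0
grip_force: 0.0
```

```bash
python3 - <<'E'
from plan import *
t=cam('top'); s=cam('side')
im=np.hstack([cv2.resize(t['image'][200:300,350:450],None,fx=4,fy=4,interpolation=3),cv2.resize(s['image'][80:180,300:400],None,fx=4,fy=4,interpolation=3)])
save(np.clip(im.astype(int)*2,0,255).astype(np.uint8),'g1')
go([((.531,-.2965,.02),RT,5)]); st=bot.read_state(); print(st['time'],st['tool_pos'],st['width'])
E
```

```text
-- 0.0242 0.0 rows 5
[0.0, 0.0, 0.002, 0.003, -0.0, 0.242]
[0.0, 0.0, 0.002, 0.003, -0.0, 0.242]
[0.0, 0.0, 0.002, 0.003, -0.0, 0.242]
[0.0, 0.0, 0.002, 0.003, -0.0, 0.242]
[0.0, 0.0, 0.002, 0.003, -0.0, 0.242]
1.6167 [ 0.52977087 -0.29627725  0.14096342] 0.9985548782520793
```

View pics/g1.png

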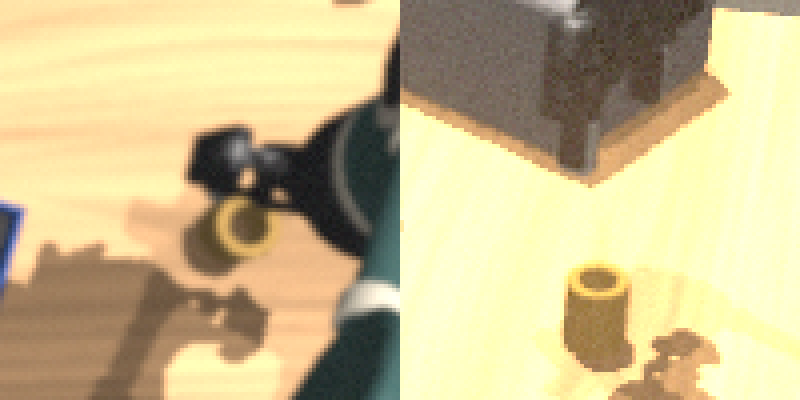

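The gripper hangs above the sleeve (top crop: sleeve rim at (244,228); side crop: rim at (598,280)), and the way down is clear.

>>> play_rows(
  moves=[
    [[0, 0, 0, 0.005, 0, 0.24, 85], [0, 0, 0, 0, 0, 0.24, 85], [0, 0, 0, 0, 0, 0.24, 85], [0, 0, 0, 0, 0, 0.24, 85], [0, 0, 0, 0, 0, 0.24, 85]],
  ],
)

```text
time: 2.03
tool_pos: [0.5299, -0.2979, 0.0209]
tcp_rot: [3.099, -0.511, 0.001]
wrist_force: [-0.1, -0.3, -0.0]
width: 0.996
grip_force: 0.0
```

>>> play_rows(
  moves=[
    [[0, 0, 0, 0, 0, 0, 52], [0, 0, 0, 0, 0, 0, 40], [0, 0, 0, 0, 0, 0, 34], [0, 0, 0, 0, 0, 0, 34], [0, 0, 0, 0, 0, 0, 34]],
  ],
)

```text
time: 2.45
tool_pos: [0.5323, -0.2976, 0.0237]
tcp_rot: [3.098, -0.509, 0.006]
wrist_force: [-0.5, -0.5, 4.0]
width: 0.445
grip_force: 41.4
```

>>> play_rows(
  moves=[
    [[0, 0, 0, 0, 0, 0, 34], [0, 0, 0, 0, 0, 0, 34], [0, 0, 0, 0, 0, 0, 34]],
  ],
)

```text
time: 2.7
tool_pos: [0.5323, -0.2976, 0.0238]
tcp_rot: [3.098, -0.508, 0.006]
wrist_force: [-1.3, -0.8, 5.9]
width: 0.447
grip_force: 41.8
```

>>> play_rows(
  moves=[
    [[0, 0, 0, 0, 0, -0.1, 34], [0, 0, 0, 0, 0, -0.25, 34], [0, 0, 0, 0, 0, -0.35, 34], [0, 0, 0, 0, 0, -0.2, 34], [0, 0, 0, 0, 0, 0, 34]],
  ],
)

```text
time: 3.12
tool_pos: [0.5341, -0.298, 0.1173]
tcp_rot: [3.097, -0.508, 0.014]
wrist_force: [1.4, -0.1, -1.8]
width: 0.449
grip_force: 41.4
```

```bash
python3 - <<'E'
from plan import *
S=[bot.read_state()]; print(S[0]['time'],S[0]['tool_pos'],S[0]['width'],S[0]['grip_force'],S[0]['wrist_force'])
go([(tr(-.043,-.012,.11),RT,9)])
E
```

```text
3.1167 [ 0.53408298 -0.29801336  0.11725829] 0.4488017093507763 41.35114387900103 [ 1.4250531  -0.13721413 -1.80479265]
-- 0.025 0.1 rows 9
[0.0, -0.002, 0.001, -0.161, -0.192, 0.006]
[0.0, -0.002, 0.001, -0.161, -0.192, 0.006]
[0.0, -0.002, 0.001, -0.161, -0.192, 0.007]
[0.0, -0.002, 0.001, -0.161, -0.192, 0.007]
[0.0, -0.002, 0.001, -0.161, -0.192, 0.007]
[0.0, -0.002, 0.001, -0.161, -0.191, 0.007]
[0.0, -0.002, 0.001, -0.161, -0.191, 0.007]
[0.0, -0.002, 0.001, -0.161, -0.191, 0.008]
[0.0, -0.002, 0.001, -0.161, -0.191, 0.008]
```

>>> play_rows(
  moves=[
    [[0, 0, 0, -0.16, -0.19, 0.006, 34], [0, 0, 0, -0.16, -0.19, 0.006, 34], [0, 0, 0, -0.16, -0.19, 0.006, 34], [0, 0, 0, -0.16, -0.19, 0.006, 34], [0, 0, 0, -0.16, -0.19, 0.006, 34]],
  ],
)

```text
time: 3.53
tool_pos: [0.483, -0.1789, 0.1062]
tcp_rot: [-3.099, 0.509, 0.005]
wrist_force: [-0.7, -0.2, -3.2]
width: 0.446
grip_force: 41.4
```

>>> play_rows(
  moves=[
    [[0, 0, 0, -0.16, -0.19, 0.006, 34], [0, 0, 0, -0.16, -0.19, 0.006, 34], [0, 0, 0, -0.16, -0.19, 0.006, 34], [0, 0, 0, -0.16, -0.19, 0.006, 34], [0, 0, 0, 0, 0, 0.3, 34]],
  ],
)

```text
time: 3.95
tool_pos: [0.45, -0.0856, 0.0786]
tcp_rot: [-3.099, 0.505, -0.009]
wrist_force: [2.8, -0.5, -2.7]
width: 0.443
grip_force: 41.5
```

>>> play_rows(
  moves=[
    [[0, 0, 0, 0, 0, 0, 34], [0, 0, 0, 0, 0, 0, 34], [0, 0, 0, 0, 0, 0, 34]],
  ],
)

```text
time: 4.2
tool_pos: [0.4484, -0.0883, 0.0754]
tcp_rot: [-3.1, 0.509, 0.003]
wrist_force: [0.2, -0.9, -2.9]
width: 0.446
grip_force: 42.3
```

```bash
python3 - <<'E'
from plan import *
P=[];
for i in range(3):
    t=cam('top'); s=cam('side'); st=bot.read_state(); P.append(st['tool_pos'])
print(st['time'],np.mean(P,0),np.std(P,0),st['tcp_rot'])
im=np.hstack([cv2.resize(t['image'][230:310,290:370],None,fx=5,fy=5,interpolation=3),cv2.resize(s['image'][155:255,315:415],None,fx=4,fy=4,interpolation=3)])
save(np.clip(im.astype(int)*2,0,255).astype(np.uint8),'g2')
E
```

```text
4.5 [ 0.44983682 -0.08886829  0.07671114] [1.15795042e-04 5.82949568e-05 9.70199742e-05] [ 3.09984180e+00 -5.09765434e-01  2.28497748e-03]
```

View pics/g2.png

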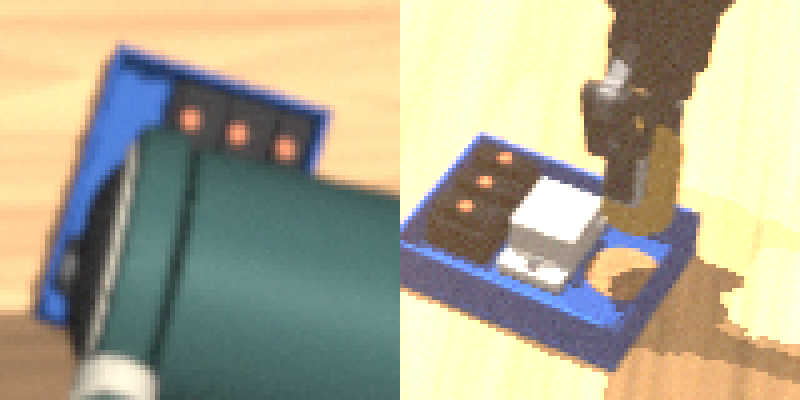

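In the crop the sleeve hangs upright beside the bolt catch, over the cork disc (620,272) as seen from the side, with the neighbours in place. Next I measure its position against the disc, the wall and the catch in that same view.

```bash
python3 - <<'E'
from plan import *
from scipy.optimize import least_squares
s=dict(load('side')); W=pts(s); hsv=cv2.cvtColor(s['image'],cv2.COLOR_RGB2HSV); H,S,V=[hsv[...,i].astype(int) for i in range(3)]
u,v=np.meshgrid(np.arange(560),np.arange(420))
m=(u>=374)&(u<=384)&(v>=192)&(v<=210)&(H>12)&(H<30)&(S>110); P=W[m]; P=P[(P[:,2]>.052)&(P[:,2]<.11)]
r=least_squares(lambda c:np.hypot(P[:,0]-c[0],P[:,1]-c[1])-.02,[.45,-.09],loss='soft_l1',f_scale=.001); print('sleeve side',len(P),r.x.round(4),np.std(r.fun).round(4), 'z',np.percentile(P[:,2],[2,98]))
# bottom row & right edge by projection for hypotheses
for zb in(.050,.053,.056):
    th=np.linspace(0,2*np.pi,60); q=proj(s,[[.4498+.02*np.cos(t),-.0889+.02*np.sin(t),zb] for t in th]); print('tcp hyp zb',zb,'xmin,xmax,ymax',q[:,0].min().round(1),q[:,0].max().round(1),q[:,1].max().round(1))
# observed silhouette
b=(H>12)&(H<30)&(S>110)&(W[...,2]>.03)
for row in(195,200,205): x=np.nonzero(b[row,365:400])[0]+365; print(row,x.min(),x.max())
for col in(372,376,380): y=np.nonzero(b[185:225,col])[0]+185; print(col,y.max())
# disc: initial images
import os
E
python3 - <<'E'
from plan import *
from scipy.optimize import least_squares
s=dict(load('side'))
# disc extents & catch, rim from g2 crop picks (x-400)/4+315, y/4+155
f=lambda x,y:((x-400+.5)/4-.5+315,(y+.5)/4-.5+155)
def back(px,z):
    p=cv2.undistortPoints(np.array([[px]],float),s['K'],s['dist'])[0,0]; d=s['R'].T@np.r_[p,1]; c=-s['R'].T@s['t']; return (c+d*(z-c[2])/d[2])
a=np.radians(TA)
for n,px,z in(('disc left',(586,272),.004),('disc right',(658,268),.004),('disc bottom',(620,298),.004),('rim right corner',(699,214),.03),('rim near corner',(614,318),.03),('rim far corner',(481,135),.03),('rim left far',(400,216),.03),('catch top right',(607,192),.028+.004),('catch top near',(570,245),.032)):
    X=back(f(*px),z); d=X[:2]-TR; print(n,X[:2].round(4),'tray',(d@[np.cos(a),np.sin(a)]).round(4),(d@[-np.sin(a),np.cos(a)]).round(4))
d=np.array([.4498,-.0889])-TR; print('tcp tray',d@[np.cos(a),np.sin(a)],d@[-np.sin(a),np.cos(a)])
E
```

```text
sleeve side 149 [ 0.4522 -0.0864] 0.002 z [0.06226705 0.10242165]
tcp hyp zb 0.05 xmin,xmax,ymax 364.2 382.8 214.6
tcp hyp zb 0.053 xmin,xmax,ymax 364.3 382.9 213.6
tcp hyp zb 0.056 xmin,xmax,ymax 364.5 383.1 212.5
195 372 384
200 377 383
205 366 383
372 212
376 213
380 211
disc left [ 0.4726 -0.0874] tray -0.0239 -0.0046
disc right [ 0.4337 -0.0992] tray -0.0569 -0.0283
disc bottom [ 0.4518 -0.0708] tray -0.049 0.0045
rim right corner [ 0.4157 -0.1197] tray -0.0674 -0.0535
rim near corner [ 0.4527 -0.0279] tray -0.0619 0.0454
rim far corner [ 0.5448 -0.1614] tray 0.0683 -0.0514
rim left far [ 0.5777 -0.0826] tray 0.074 0.0339
catch top right [ 0.4677 -0.1249] tray -0.0165 -0.0416
catch top near [ 0.4824 -0.077 ] tray -0.0179 0.0084
tcp tray -0.04501015512036413 -0.013315627512091147
```

>>> play_rows(
  moves=[
    [[0, 0, 0, 0.04, 0, 0.05, 34], [0, 0, 0, 0, -0.01, 0.12, 34], [0, 0, 0, 0, 0, 0, 34], [0, 0, 0, 0, 0, 0, 34]],
  ],
)

```text
time: 4.83
tool_pos: [0.4522, -0.0885, 0.0581]
tcp_rot: [-3.1, 0.509, 0.004]
wrist_force: [-0.4, -0.2, -3.3]
width: 0.45
grip_force: 42.2
```

```bash
python3 - <<'E'
from plan import *
s=cam('side'); st=bot.read_state(); print(st['tool_pos'])
im=cv2.resize(s['image'][180:240,330:410],None,fx=10,fy=10,interpolation=3)
save(np.clip(im.astype(int)*2,0,255).astype(np.uint8),'g3')
E
```

```text
[ 0.45273957 -0.08855043  0.05861423]
```

View pics/g3.png

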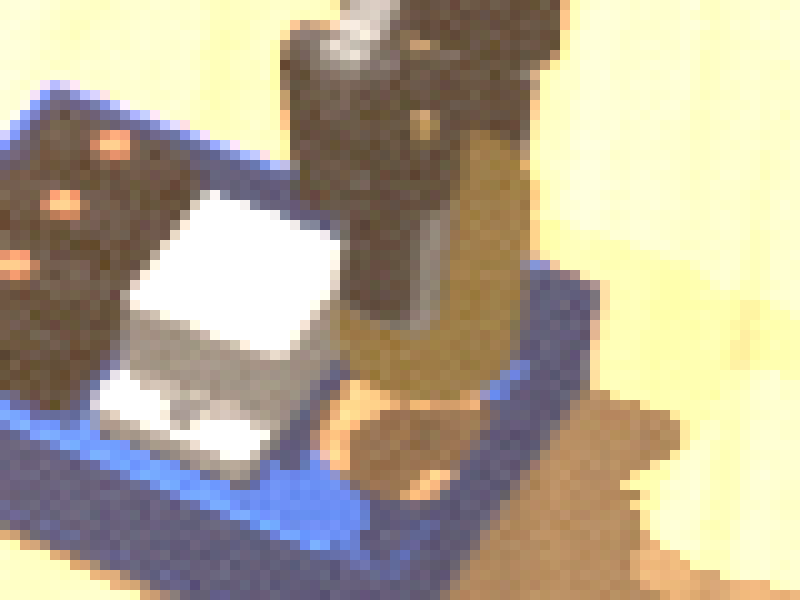

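The close crop shows the sleeve's lower edge spanning columns 338 to 522 with its bottom at row 400. The disc below spans 313 to 490 with its bottom at row 500. I project both to compare their centres.

```bash
python3 - <<'E'
from plan import *
from scipy.optimize import least_squares
s=dict(load('side')); th=np.linspace(0,2*np.pi,90); a=np.radians(TA); E=np.array([[np.cos(a),np.sin(a)],[-np.sin(a),np.cos(a)]])
def fitc(r,z,obs):
    def f(c):
        q=proj(s,np.c_[c[0]+r*np.cos(th),c[1]+r*np.sin(th),0*th+z]); return np.array([q[:,0].min(),q[:,0].max(),q[:,1].max()])-obs
    o=least_squares(f,[.45,-.09]); return o.x,o.fun
for n,r,z,o in(('sleeve',.02,.0348,(363.3,381.7,219.5)),('sleeve',.02,.0365,(363.3,381.7,219.5)),('disc',.021,.004,(360.8,378.5,229.5))):
    c,e=fitc(r,z,np.array(o)); print(n,z,c.round(4),e.round(2),'tray',(E@(c-TR)).round(4))
print('tcp',(E@(np.array([.4527,-.0886])-TR)).round(4))
E
```

```text
sleeve 0.0348 [ 0.4505 -0.0896] [ 0. -0.  0.] tray [-0.0441 -0.0138]
sleeve 0.0365 [ 0.4505 -0.0878] [-0.02  0.02 -0.  ] tray [-0.0447 -0.012 ]
disc 0.004 [ 0.454  -0.0907] [-0.63  0.63 -0.02] tray [-0.0405 -0.0136]
tcp [-0.0424 -0.0121]
```

>>> play_rows(
  moves=[
    [[0, 0, 0, 0.033, 0, 0, 34], [0, 0, 0, 0, 0, 0.05, 34], [0, 0, 0, 0, 0, 0.1, 34], [0, 0, 0, 0, 0, 0.1, 34], [0, 0, 0, 0, 0, 0, 34]],
  ],
)

```text
time: 5.3
tool_pos: [0.4556, -0.0895, 0.0332]
tcp_rot: [-3.1, 0.509, 0.002]
wrist_force: [-0.3, 0.1, -4.0]
width: 0.453
grip_force: 47.8
```

>>> play_rows(
  moves=[
    [[0, 0, 0, 0, 0, 0.02, 34], [0, 0, 0, 0, 0, 0.02, 34], [0, 0, 0, 0, 0, 0, 34]],
  ],
)

```text
time: 5.55
tool_pos: [0.456, -0.0896, 0.0295]
tcp_rot: [-3.1, 0.509, 0.001]
wrist_force: [-0.4, -0.2, -3.5]
width: 0.448
grip_force: 47.9
```

>>> play_rows(
  moves=[
    [[0, 0, 0, 0, 0, 0.01, 34], [0, 0, 0, 0, 0, 0.01, 34], [0, 0, 0, 0, 0, 0, 34]],
  ],
)

```text
time: 5.8
tool_pos: [0.4561, -0.0896, 0.0278]
tcp_rot: [-3.1, 0.509, 0.0]
wrist_force: [0.4, -0.9, -4.1]
width: 0.448
grip_force: 47.9
```

```bash
python3 - <<'E'
from plan import *
s=cam('side'); st=bot.read_state(); print(st['tool_pos'],st['wrist_force'],st['grip_force'])
im=cv2.resize(s['image'][180:240,330:410],None,fx=10,fy=10,interpolation=3)
save(np.clip(im.astype(int)*2,0,255).astype(np.uint8),'g4')
E
```

```text
[ 0.45612517 -0.08961339  0.027826  ] [ 1.58794508e-03  4.06803602e-01 -3.17751736e+00] 47.86385507304658
```

View pics/g4.png

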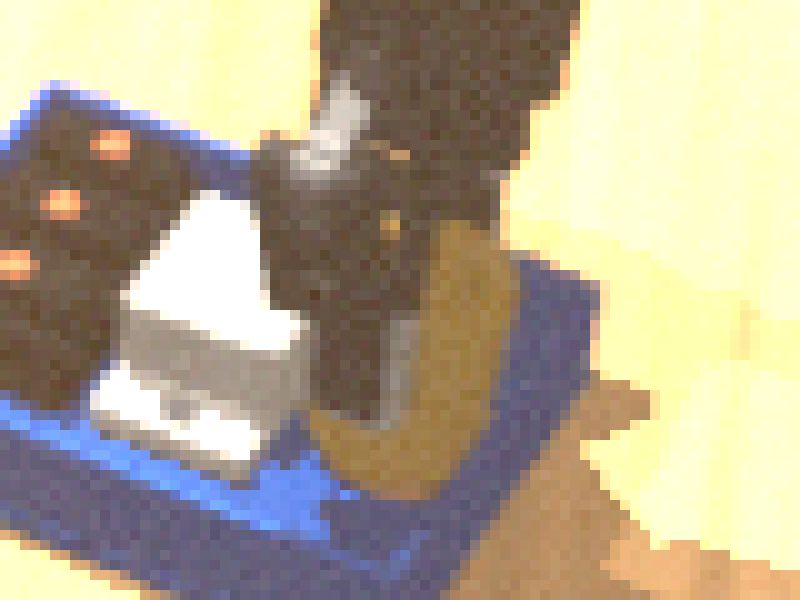

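```bash
python3 - <<'E'
from plan import *
s=dict(load('side'))
q=proj(s,[[.44,-.1,.01],[.44,-.1,.05]]); print('vertical px',q, 'dx/dy',(q[1]-q[0])[0]/(q[1]-q[0])[1])
im=s['image'].astype(int); hsv=cv2.cvtColor(s['image'],cv2.COLOR_RGB2HSV)
for r in range(203,230,2): print(r,[(hsv[r,c,0],hsv[r,c,2]) for c in range(374,385)])
print([bot.read_state()[k] for k in('wrist_force','torque')])
E
```

```text
vertical px [[376.6126742  219.01952701]
 [378.51831974 205.63122175]] dx/dy -0.14233657742915276
203 [(np.uint8(17), np.uint8(79)), (np.uint8(18), np.uint8(84)), (np.uint8(18), np.uint8(79)), (np.uint8(16), np.uint8(81)), (np.uint8(17), np.uint8(74)), (np.uint8(14), np.uint8(80)), (np.uint8(16), np.uint8(140)), (np.uint8(15), np.uint8(175)), (np.uint8(15), np.uint8(176)), (np.uint8(15), np.uint8(170)), (np.uint8(15), np.uint8(167))]
205 [(np.uint8(16), np.uint8(81)), (np.uint8(19), np.uint8(80)), (np.uint8(19), np.uint8(79)), (np.uint8(17), np.uint8(82)), (np.uint8(19), np.uint8(82)), (np.uint8(16), np.uint8(83)), (np.uint8(19), np.uint8(77)), (np.uint8(14), np.uint8(84)), (np.uint8(14), np.uint8(87)), (np.uint8(13), np.uint8(112)), (np.uint8(15), np.uint8(155))]
207 [(np.uint8(19), np.uint8(77)), (np.uint8(17), np.uint8(81)), (np.uint8(18), np.uint8(79)), (np.uint8(20), np.uint8(76)), (np.uint8(18), np.uint8(77)), (np.uint8(19), np.uint8(82)), (np.uint8(17), np.uint8(83)), (np.uint8(16), np.uint8(72)), (np.uint8(150), np.uint8(56)), (np.uint8(126), np.uint8(64)), (np.uint8(130), np
[... 3161 characters left out ...]
62)), (np.uint8(126), np.uint8(62)), (np.uint8(125), np.uint8(59)), (np.uint8(122), np.uint8(59)), (np.uint8(127), np.uint8(57)), (np.uint8(123), np.uint8(58)), (np.uint8(7), np.uint8(72)), (np.uint8(15), np.uint8(92)), (np.uint8(14), np.uint8(96))]
229 [(np.uint8(130), np.uint8(56)), (np.uint8(131), np.uint8(61)), (np.uint8(125), np.uint8(62)), (np.uint8(129), np.uint8(60)), (np.uint8(123), np.uint8(59)), (np.uint8(120), np.uint8(53)), (np.uint8(155), np.uint8(56)), (np.uint8(13), np.uint8(78)), (np.uint8(18), np.uint8(86)), (np.uint8(16), np.uint8(90)), (np.uint8(16), np.uint8(91))]
[array([ 1.58794508e-03,  4.06803602e-01, -3.17751736e+00]), array([-0.00837882, -0.05838814, -0.01505113])]
```

The sleeve's lean in the image (about 0.16) matches a vertical line at that spot (0.14), so it is upright, and it covers the disc. I lower it the last bit until it touches.

>>> play_rows(
  moves=[
    [[0, 0, 0, 0, 0, 0.01, 34], [0, 0, 0, 0, 0, 0, 34], [0, 0, 0, 0, 0, 0, 34]],
  ],
)

```text
time: 6.1
tool_pos: [0.4561, -0.0896, 0.0269]
tcp_rot: [-3.1, 0.509, 0.0]
wrist_force: [-0.7, -0.3, -4.3]
width: 0.448
grip_force: 47.9
```

>>> play_rows(
  moves=[
    [[0, 0, 0, 0, 0, 0.01, 34], [0, 0, 0, 0, 0, 0, 34], [0, 0, 0, 0, 0, 0, 34]],
  ],
)

```text
time: 6.35
tool_pos: [0.4561, -0.0896, 0.0258]
tcp_rot: [-3.1, 0.509, 0.0]
wrist_force: [-0.8, 0.4, -3.8]
width: 0.449
grip_force: 47.9
```

>>> play_rows(
  moves=[
    [[0, 0, 0, 0, 0, 0.01, 34], [0, 0, 0, 0, 0, 0, 34], [0, 0, 0, 0, 0, 0, 34]],
  ],
)

```text
time: 6.6
tool_pos: [0.4564, -0.0897, 0.0253]
tcp_rot: [3.1, -0.509, 0.0]
wrist_force: [-2.5, -0.1, 1.5]
width: 0.443
grip_force: 48.7
```

>>> play_rows(
  moves=[
    [[0, 0, 0, 0, 0, 0.01, 34], [0, 0, 0, 0, 0, 0, 34], [0, 0, 0, 0, 0, 0, 34]],
  ],
)

```text
time: 6.85
tool_pos: [0.4566, -0.0897, 0.0251]
tcp_rot: [3.1, -0.509, 0.0]
wrist_force: [-3.0, 0.6, 8.4]
width: 0.445
grip_force: 49.7
```

Contact at TCP z = 25.3 mm. Next I open a little and rise.

>>> play_rows(
  moves=[
    [[0, 0, 0, 0, 0, -0.005, 41], [0, 0, 0, 0, 0, 0, 44], [0, 0, 0, 0, 0, 0, 46], [0, 0, 0, 0, 0, 0, 46], [0, 0, 0, 0, 0, -0.05, 46]],
  ],
)

```text
time: 7.27
tool_pos: [0.4553, -0.0894, 0.0286]
tcp_rot: [-3.1, 0.509, 0.003]
wrist_force: [-0.3, 0.2, 0.2]
width: 0.537
grip_force: 0.0
```

>>> play_rows(
  moves=[
    [[0, 0, 0, 0, 0, -0.15, 46], [0, 0, 0, 0, 0, -0.3, 46], [0, 0, 0, 0, 0, -0.35, 46], [0, 0, 0, 0, 0, -0.35, 50], [0, 0, 0, 0, 0, 0, 50]],
  ],
)

```text
time: 7.68
tool_pos: [0.4615, -0.0909, 0.1523]
tcp_rot: [3.099, -0.508, 0.021]
wrist_force: [1.5, -0.3, 1.3]
width: 0.586
grip_force: 0.0
```

```bash
python3 - <<'E'
from plan import *
st=bot.read_state(); print(st['time'],st['tool_pos'],st['wrist_force'],st['width'])
L=np.array([.5234,.1885,.112]); z=RA[:,2]
print('targets',L-.12*z, L+.024*z)
go([(L-.10*z,RA,12),(L+.022*z,RA,6)])
E
```

```text
7.6833 [ 0.4614679  -0.09092994  0.15226126] [ 1.53080392 -0.34968785  1.29640094] 0.5862756831215513
targets [0.45466516 0.18489776 0.21029825] [0.53714697 0.18922045 0.09234035]
-- 0.0233 3.4 rows 12
[0.019, 0.098, -0.061, -0.069, -0.22, -0.035]
[0.019, 0.098, -0.061, -0.061, -0.222, -0.036]
[0.019, 0.098, -0.061, -0.052, -0.224, -0.037]
[0.019, 0.098, -0.061, -0.044, -0.226, -0.037]
[0.019, 0.098, -0.061, -0.035, -0.227, -0.037]
[0.019, 0.098, -0.061, -0.026, -0.229, -0.036]
[0.019, 0.098, -0.061, -0.018, -0.23, -0.035]
[0.019, 0.098, -0.061, -0.009, -0.23, -0.034]
[0.019, 0.098, -0.061, -0.0, -0.231, -0.032]
[0.019, 0.098, -0.061, 0.008, -0.231, -0.029]
[0.019, 0.098, -0.061, 0.017, -0.231, -0.026]
[0.019, 0.098, -0.061, 0.025, -0.231, -0.023]
-- 0.0203 0.0 rows 6
[-0.0, 0.0, 0.0, 0.0, -0.0, 0.203]
[-0.0, 0.0, 0.0, 0.0, -0.0, 0.203]
[-0.0, 0.0, 0.0, 0.0, -0.0, 0.203]
[-0.0, 0.0, 0.0, 0.0, -0.0, 0.203]
[-0.0, 0.0, 0.0, 0.0, -0.0, 0.203]
[-0.0, 0.0, 0.0, 0.0, -0.0, 0.203]
```

>>> play_rows(
  moves=[
    [[0.019, 0.098, -0.061, -0.07, -0.22, -0.035, 55], [0.019, 0.098, -0.061, -0.06, -0.222, -0.036, 60], [0.019, 0.098, -0.061, -0.052, -0.224, -0.037, 60], [0.019, 0.098, -0.061, -0.044, -0.226, -0.037, 60], [0.019, 0.098, -0.061, -0.035, -0.227, -0.037, 60]],
  ],
)

```text
time: 8.1
tool_pos: [0.4584, 0.0264, 0.1625]
tcp_rot: [-3.098, 0.266, -0.394]
wrist_force: [-0.3, 0.1, -0.7]
width: 0.705
grip_force: 0.0
```

>>> play_rows(
  moves=[
    [[0.019, 0.098, -0.061, -0.026, -0.229, -0.036, 60], [0.019, 0.098, -0.061, -0.018, -0.23, -0.035, 60], [0.019, 0.098, -0.061, -0.009, -0.23, -0.034, 60], [0.019, 0.098, -0.061, 0, -0.23, -0.032, 60], [0.019, 0.098, -0.061, 0.008, -0.23, -0.029, 60]],
  ],
)

```text
time: 8.52
tool_pos: [0.4604, 0.1417, 0.1803]
tcp_rot: [-3.029, 0.019, -0.774]
wrist_force: [-0.6, -0.5, -0.6]
width: 0.701
grip_force: 0.0
```

>>> play_rows(
  moves=[
    [[0.019, 0.098, -0.061, 0.017, -0.23, -0.026, 60], [0.019, 0.098, -0.061, 0.025, -0.23, -0.023, 60], [0, 0, 0, 0, 0, 0, 60], [0, 0, 0, 0, 0, 0, 60]],
  ],
)

```text
time: 8.85
tool_pos: [0.4604, 0.1875, 0.1862]
tcp_rot: [-2.986, -0.083, -0.915]
wrist_force: [-0.4, -0.2, 0.4]
width: 0.702
grip_force: 0.0
```

```bash
python3 - <<'E'
from plan import *
t=cam('top'); s=cam('side'); st=bot.read_state(); print(st['time'],st['tool_pos'],st['wrist_force'],st['width'])
L=np.array([.5234,.1885,.112]); z=RA[:,2]
go([(L-.01*z,RA,4),(L+.022*z,RA,2)])
im=np.hstack([cv2.resize(t['image'][215:315,290:390],None,fx=4,fy=4,interpolation=3),cv2.resize(s['image'][240:340,240:340],None,fx=4,fy=4,interpolation=3)])
save(np.clip(im.astype(int)*2,0,255).astype(np.uint8),'g5')
E
```

```text
8.95 [0.461274   0.18614234 0.18644493] [ 0.31416009 -0.02753563 -0.17167286] 0.7048519183207507
-- 0.0218 0.2 rows 4
[-0.001, 0.008, -0.0, 0.024, 0.002, 0.216]
[-0.001, 0.008, -0.0, 0.023, 0.002, 0.216]
[-0.001, 0.008, -0.0, 0.022, 0.002, 0.216]
[-0.001, 0.008, -0.0, 0.021, 0.002, 0.217]
-- 0.016 0.0 rows 2
[-0.0, -0.0, -0.0, 0.0, 0.0, 0.16]
[-0.0, -0.0, -0.0, 0.0, 0.0, 0.16]
```

View pics/g5.png

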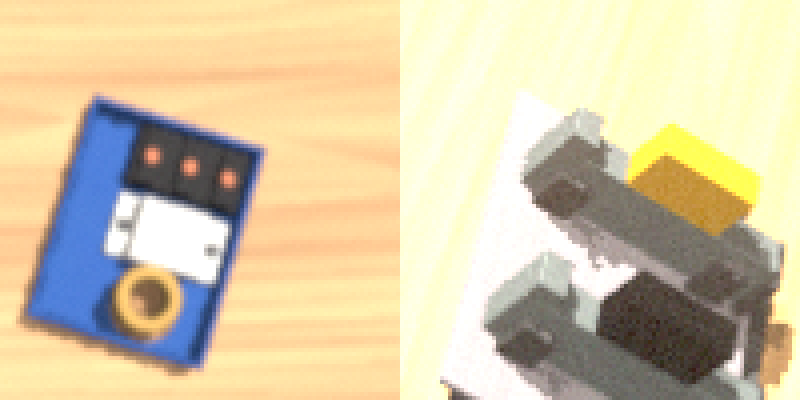

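The sleeve stands in its place (left crop, rim at (148,300)) with the neighbours aligned. The gripper is out of both crops, and the yellow lug is clear at (695,180). Before going on I check the sleeve's centre against the disc.

```bash
python3 - <<'E'
from plan import *
a=np.radians(TA); E=np.array([[np.cos(a),np.sin(a)],[-np.sin(a),np.cos(a)]])
t=dict(load('top')); s=dict(load('side'))
def back(c,px,z):
    p=cv2.undistortPoints(np.array([[px]],float),c['K'],c['dist'])[0,0]; d=c['R'].T@np.r_[p,1]; o=-c['R'].T@c['t']; X=o+d*(z-o[2])/d[2]; return (E@(X[:2]-TR)).round(4)
f5=lambda x,y:((x+.5)/4-.5+290,(y+.5)/4-.5+215)
f1=lambda x,y:((x-400+.5)/5-.5+290,(y+.5)/5-.5+230)
print('sleeve top',back(t,f5(148,300),.052),'disc0',back(t,f1(580,310),.004))
for n,p in(('ul',(97,97)),('ur',(265,150)),('ll',(27,316)),('lr',(205,366))): print(n,back(t,f5(*p),.03))
print('catch lower edge',back(t,f5(110,257),.032),back(t,f5(222,281),.032))
for n,c in(('top',t),('side',s)):
    W=pts(c); X=(W[...,:2]-TR)@E.T; 
    m=(W[...,2]>.046)&(W[...,2]<.06)&(abs(X[...,0]+.043)<.03)&(abs(X[...,1]+.013)<.03); P=X[m]
    print(n,'rim',len(P),P.min(0).round(4),P.max(0).round(4),cv2.minEnclosingCircle((P*1000).astype(np.float32)),'z',np.median(W[m][:,2]))
    hsv=cv2.cvtColor(c['image'],cv2.COLOR_RGB2HSV)
    g=(W[...,2]>.02)&(W[...,2]<.04)&(hsv[...,1]<60)&(hsv[...,2]>110)&(abs(X[...,0])<.03)&(abs(X[...,1]+.013)<.045); P=X[g]; print('  catch',len(P),np.percentile(P,2,axis=0).round(4),np.percentile(P,98,axis=0).round(4))
E
```

```text
sleeve top [-0.0395 -0.012 ] disc0 [-0.043  -0.0149]
ul [0.0695 0.0514]
ur [ 0.0694 -0.0558]
ll [-0.0698  0.0526]
lr [-0.0656 -0.0575]
catch lower edge [-0.0211  0.0155] [-0.0144 -0.0528]
top rim 144 [-0.057  -0.0317] [-0.0185  0.0075] ((-37.63594055175781, -12.093464851379395), 19.629308700561523) z 0.05122754567501836
  catch 272 [-0.0162 -0.0353] [0.0198 0.0048]
side rim 131 [-0.053  -0.0302] [-0.02    0.0103] ((-39.384159088134766, -10.22093391418457), 21.090593338012695) z 0.051393840047730455
  catch 216 [-0.0171 -0.0539] [0.0208 0.0069]
```

>>> play_rows(
  moves=[
    [[0, 0.008, 0, 0.023, 0.002, 0.21, 60], [0, 0.008, 0, 0.023, 0.002, 0.21, 60], [0, 0.008, 0, 0.023, 0.002, 0.21, 60], [0, 0.008, 0, 0.022, 0.002, 0.21, 60], [0, 0, 0, 0, 0, 0, 60]],
  ],
)

```text
time: 9.37
tool_pos: [0.5166, 0.186, 0.1189]
tcp_rot: [-2.984, -0.073, -0.933]
wrist_force: [-0.5, -0.1, -0.0]
width: 0.704
grip_force: 0.0
```

```bash
python3 - <<'E'
from plan import *
t=cam('top'); s=cam('side'); st=bot.read_state(); print(st['time'],st['tool_pos'],st['wrist_force'],st['width'])
L=np.array([.5234,.1885,.112]); z=RA[:,2]
go([(L+.022*z,RA,2)])
im=np.hstack([cv2.resize(t['image'][210:310,150:250],None,fx=4,fy=4,interpolation=3),cv2.resize(s['image'][240:340,240:340],None,fx=4,fy=4,interpolation=3)])
save(np.clip(im.astype(int)*2,0,255).astype(np.uint8),'g6')
E
```

```text
9.4667 [0.51639565 0.18682213 0.12138703] [-0.55738349  0.17396331  1.4030226 ] 0.6974929763995887
-- 0.0169 0.1 rows 2
[0.001, 0.002, -0.003, 0.002, -0.007, 0.169]
[0.001, 0.002, -0.003, 0.002, -0.007, 0.169]
```

View pics/g6.png

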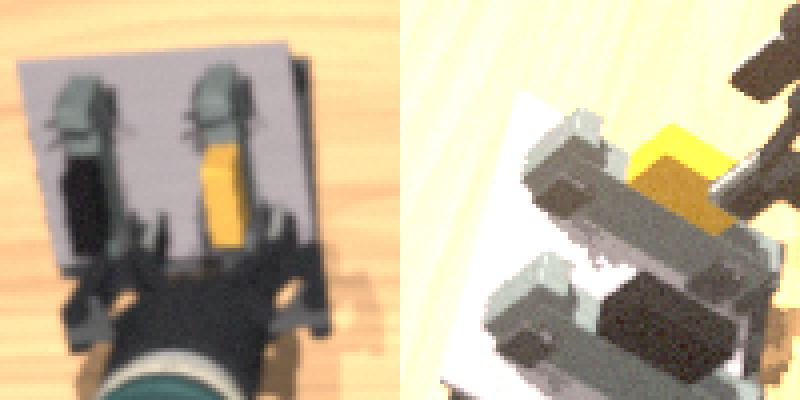

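The open fingers straddle the lug (top crop: tips near (155,235) and (275,230), lug centre about (222,195)) and are clear of the brackets. I descend the rest of the way and close.

>>> play_rows(
  moves=[
    [[0, 0, 0, 0, 0, 0.17, 60], [0, 0, 0, 0, 0, 0.17, 60], [0, 0, 0, 0, 0, 0, 40], [0, 0, 0, 0, 0, 0, 30], [0, 0, 0, 0, 0, 0, 24]],
  ],
  newtons=50,
)

```text
time: 9.88
tool_pos: [0.5362, 0.1893, 0.0962]
tcp_rot: [-2.977, -0.075, -0.941]
wrist_force: [0.1, 0.3, -0.3]
width: 0.296
grip_force: 0.0
```

>>> play_rows(
  moves=[
    [[0, 0, 0, 0, 0, 0, 20], [0, 0, 0, 0, 0, 0, 16], [0, 0, 0, 0, 0, 0, 12], [0, 0, 0, 0, 0, 0, 12]],
  ],
)

```text
time: 10.22
tool_pos: [0.5362, 0.1894, 0.0964]
tcp_rot: [-2.978, -0.077, -0.942]
wrist_force: [-4.4, -3.0, 5.5]
width: 0.202
grip_force: 48.6
```

>>> play_rows(
  moves=[
    [[0, 0, 0, 0, 0, 0, 12], [0, 0, 0, 0, 0, 0, 12], [0, 0, 0, 0, 0, -0.05, 12], [0, 0, 0, 0, 0, -0.1, 12], [0, 0, 0, 0, 0, -0.1, 12]],
  ],
  newtons=75,
)

```text
time: 10.63
tool_pos: [0.5218, 0.1891, 0.1165]
tcp_rot: [-2.977, -0.078, -0.94]
wrist_force: [4.0, -0.1, -3.4]
width: 0.192
grip_force: 73.4
```

>>> play_rows(
  moves=[
    [[0, 0, 0, 0, 0, -0.15, 12], [0, 0, 0, 0, 0, -0.2, 12], [0, 0, 0, 0, 0, -0.2, 12], [0, 0, 0, 0, 0, -0.1, 12], [0, 0, 0, 0, 0, 0, 12]],
  ],
)

```text
time: 11.05
tool_pos: [0.484, 0.1871, 0.1706]
tcp_rot: [-2.975, -0.078, -0.942]
wrist_force: [0.6, 0.2, -3.4]
width: 0.191
grip_force: 74.0
```

```bash
python3 - <<'E'
from plan import *
t=cam('top'); s=cam('side'); st=bot.read_state(); print(st['time'],st['tool_pos'],st['wrist_force'],st['width'],st['grip_force'],st['torque'])
go([(tr(0,.038,.16),RT,14)])
im=np.hstack([cv2.resize(t['image'][210:310,150:250],None,fx=4,fy=4,interpolation=3),cv2.resize(s['image'][220:320,255:355],None,fx=4,fy=4,interpolation=3)])
save(np.clip(im.astype(int)*2,0,255).astype(np.uint8),'g7')
E
```

```text
11.15 [0.48402246 0.18663082 0.16845771] [-0.09291799 -1.41857631 -3.68213273] 0.1911814398039097 74.03563499450684 [-0.02453346  0.64276949  0.01718974]
-- 0.0173 2.9 rows 14
[-0.017, -0.086, 0.053, 0.004, 0.173, 0.01]
[-0.017, -0.086, 0.053, 0.009, 0.173, 0.011]
[-0.017, -0.086, 0.053, 0.014, 0.173, 0.012]
[-0.017, -0.086, 0.053, 0.019, 0.172, 0.012]
[-0.017, -0.086, 0.053, 0.024, 0.171, 0.013]
[-0.017, -0.086, 0.053, 0.029, 0.171, 0.013]
[-0.017, -0.086, 0.053, 0.034, 0.17, 0.013]
[-0.017, -0.086, 0.053, 0.039, 0.169, 0.013]
[-0.017, -0.086, 0.053, 0.044, 0.167, 0.013]
[-0.017, -0.086, 0.053, 0.049, 0.166, 0.012]
[-0.017, -0.086, 0.053, 0.054, 0.165, 0.011]
[-0.017, -0.086, 0.053, 0.059, 0.163, 0.01]
[-0.017, -0.086, 0.053, 0.063, 0.161, 0.009]
[-0.017, -0.086, 0.053, 0.068, 0.159, 0.008]
```

View pics/g7.png

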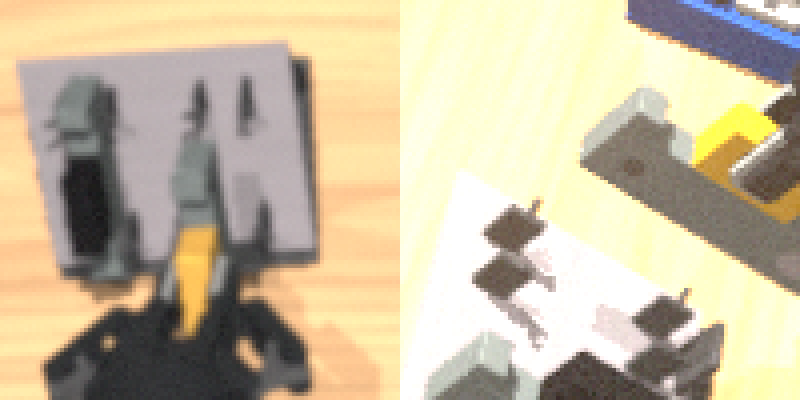

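The arm is out of the rack, held by its lug and level with its own lane direction. The black-lug arm is undisturbed (both crops). I carry it to above the lane and level it on the way.

>>> play_rows(
  moves=[
    [[-0.017, -0.086, 0.053, 0.004, 0.173, 0.01, 12], [-0.017, -0.086, 0.053, 0.009, 0.173, 0.011, 12], [-0.017, -0.086, 0.053, 0.014, 0.173, 0.012, 12], [-0.017, -0.086, 0.053, 0.019, 0.172, 0.012, 12], [-0.017, -0.086, 0.053, 0.024, 0.171, 0.013, 12]],
  ],
)

```text
time: 11.57
tool_pos: [0.4928, 0.0993, 0.1639]
tcp_rot: [-3.068, 0.139, -0.606]
wrist_force: [0.1, 0.4, -3.8]
width: 0.192
grip_force: 74.1
```

>>> play_rows(
  moves=[
    [[-0.017, -0.086, 0.053, 0.029, 0.171, 0.013, 12], [-0.017, -0.086, 0.053, 0.034, 0.17, 0.013, 12], [-0.017, -0.086, 0.053, 0.039, 0.169, 0.013, 12], [-0.017, -0.086, 0.053, 0.044, 0.167, 0.013, 12], [-0.017, -0.086, 0.053, 0.049, 0.166, 0.012, 12]],
  ],
)

```text
time: 11.98
tool_pos: [0.5018, 0.0126, 0.161]
tcp_rot: [-3.106, 0.353, -0.269]
wrist_force: [-0.1, 0.3, -3.3]
width: 0.193
grip_force: 74.1
```

>>> play_rows(
  moves=[
    [[-0.017, -0.086, 0.053, 0.054, 0.165, 0.011, 12], [-0.017, -0.086, 0.053, 0.059, 0.163, 0.01, 12], [-0.017, -0.086, 0.053, 0.063, 0.161, 0.009, 12], [-0.017, -0.086, 0.053, 0.068, 0.159, 0.008, 12], [0, 0, 0, 0, 0, 0, 12]],
  ],
)

```text
time: 12.4
tool_pos: [0.5108, -0.0585, 0.1587]
tcp_rot: [3.095, -0.522, -0.001]
wrist_force: [0.6, 0.1, -3.6]
width: 0.192
grip_force: 74.2
```

>>> play_rows(
  moves=[
    [[0, 0, 0, 0, 0, 0, 12], [0, 0, 0, 0, 0, 0, 12]],
  ],
)

```text
time: 12.57
tool_pos: [0.5086, -0.055, 0.1588]
tcp_rot: [-3.099, 0.518, 0.002]
wrist_force: [0.3, -0.1, -3.5]
width: 0.194
grip_force: 74.2
```

```bash
python3 - <<'E'
from plan import *
t=cam('top'); s=cam('side'); st=bot.read_state(); print(st['time'],st['tool_pos'],st['wrist_force'],st['width'],st['grip_force'])
R=Ro.from_rotvec(st['tcp_rot']).as_matrix(); print(R.round(3))
go([(tr(0,.038,.09),RT,3)])
W=pts(s)
# bar in tool frame: cloud near
L=(W-st['tool_pos'])@R; m=(L[...,2]>.012)&(L[...,2]<.05)&(abs(L[...,1])<.03)&(abs(L[...,0])<.09); P=L[m]
print('bar',len(P),'x',np.percentile(P[:,0],[1,99]).round(4),'y',np.percentile(P[:,1],[1,5,95]).round(4),'z',np.percentile(P[:,2],[1,50,99]).round(4))
for x0 in np.arange(-.055,.06,.02):
    q=P[abs(P[:,0]-x0)<.01]; print(x0.round(3),len(q),'ymin',np.percentile(q[:,1],[5,50]).round(4),'zmax',np.percentile(q[:,2],[2,95]).round(4))
E
```

```text
12.6667 [ 0.50836582 -0.05443184  0.15942171] [ 0.89023149  0.43974473 -3.81456153] 0.19326089617834274 74.22788143157959
[[ 0.946 -0.324 -0.   ]
 [-0.324 -0.946  0.   ]
 [-0.    -0.    -1.   ]]
-- 0.0231 0.0 rows 3
[-0.0, 0.0, -0.001, 0.002, 0.001, 0.231]
[-0.0, 0.0, -0.001, 0.002, 0.001, 0.231]
[-0.0, 0.0, -0.001, 0.002, 0.001, 0.231]
bar 654 x [-0.0632  0.0553] y [-0.0112 -0.0105 -0.0051] z [0.0122 0.0273 0.0428]
-0.055 131 ymin [-0.0104 -0.0075] zmax [0.0135 0.0405]
-0.035 104 ymin [-0.0103 -0.0083] zmax [0.0128 0.0407]
-0.015 105 ymin [-0.0107 -0.0082] zmax [0.0135 0.0407]
0.005 108 ymin [-0.0105 -0.0085] zmax [0.0122 0.0399]
0.025 99 ymin [-0.0102 -0.0082] zmax [0.0127 0.0415]
0.045 99 ymin [-0.0104 -0.008 ] zmax [0.0138 0.0417]
```

>>> play_rows(
  moves=[
    [[0, 0, 0, 0.03, 0.01, 0.2, 12], [0, 0, 0, 0, 0, 0.3, 12], [0, 0, 0, 0, 0, 0.25, 12], [0, 0, 0, 0, 0, 0, 12], [0, 0, 0, 0, 0, 0, 12]],
  ],
)

```text
time: 13.08
tool_pos: [0.5095, -0.056, 0.0839]
tcp_rot: [-3.099, 0.515, 0.005]
wrist_force: [0.5, -0.2, -4.2]
width: 0.194
grip_force: 74.1
```

```bash
python3 - <<'E'
from plan import *
a=np.radians(TA); E=np.array([[np.cos(a),np.sin(a)],[-np.sin(a),np.cos(a)]])
s=cam('side'); st=bot.read_state(); p=st['tool_pos']; print(st['time'],p,'tray',E@(p[:2]-TR),st['wrist_force'])
W=pts(s); X=(W[...,:2]-TR)@E.T; u,v,z=X[...,0],X[...,1],W[...,2]
hsv=cv2.cvtColor(s['image'],cv2.COLOR_RGB2HSV); H,S=hsv[...,0].astype(int),hsv[...,1].astype(int)
blue=(H>105)&(H<130)&(S>110)
for uu in(-.05,-.025,0,.025,.05):
    c=abs(u-uu)<.01
    bar=c&(z>.045)&(z<.065)&(v>.02)&(v<.07)&~blue; rim=c&blue&(z>.024)&(v>.035)&(v<.07); wall=c&blue&(z>.006)&(z<.026)&(v>.045)&(v<.07)
    f=lambda m,A:np.median(A[m]).round(4) if m.any() else None
    print(uu,'bar v',bar.sum(),f(bar,v),'rim v',rim.sum(),f(rim,v),'wall v',wall.sum(),f(wall,v))
b=(z>.036)&(z<.07)&(v>.02)&(v<.06)&~blue&(abs(u)<.09); print('bar u',np.percentile(u[b],[1,99]),'zmin',np.percentile(z[b],[1]))
w=blue&(z>.022)&(v>-.06)&(v<.07)&(abs(u)<.09); print('tray u',np.percentile(u[w],[.5,99.5]))
# image-space: columns through tray lane: print class strip
q=proj(s,[[*(TR+E.T@np.array([uu,.055])),.03] for uu in(-.05,0,.05)])
for (x,y),uu in zip(q,(-.05,0,.05)):
    x=int(round(x)); print(uu,'pred outer rim row',y.round(1),'pred inner', proj(s,[[*(TR+E.T@np.array([uu,.051])),.03]])[0,1].round(1),'bar face bottom',proj(s,[[*(TR+E.T@np.array([uu,E[1]@(p[:2]-TR)+.009])),p[2]-.044]])[0,1].round(1),[(r,int(H[r,x]),int(S[r,x]),int(hsv[r,x,2])) for r in range(int(y)-8,int(y)+5)])
E
```

```text
13.1333 [ 0.51146491 -0.05638442  0.08574588] tray [0.00288623 0.0373377 ] [ 0.87714497 -0.16784972 -2.74918187]
-0.05 bar v 60 0.046 rim v 0 None wall v 0 None
-0.025 bar v 63 0.0454 rim v 0 None wall v 0 None
0 bar v 60 0.0455 rim v 2 0.0502 wall v 0 None
0.025 bar v 57 0.0457 rim v 4 0.0531 wall v 0 None
0.05 bar v 54 0.0458 rim v 6 0.0519 wall v 0 None
bar u [-0.06262596  0.05690417] zmin [0.04075088]
tray u [-0.06866559  0.07120807]
-0.05 pred outer rim row 234.8 pred inner 233.7 bar face bottom 228.4 [(226, 20, 49, 63), (227, 8, 35, 59), (228, 128, 63, 61), (229, 125, 54, 57), (230, 123, 53, 58), (231, 124, 62, 62), (232, 118, 54, 61), (233, 128, 67, 61), (234, 122, 61, 59), (235, 123, 48, 58), (236, 117, 45, 57), (237, 126, 64, 60), (238, 124, 61, 59)]
0 pred outer rim row 226.3 pred inner 225.2 bar face bottom 219.9 [(218, 22, 45, 62), (219, 18, 33, 116), (220, 19, 28, 146), (221, 18, 43, 88), (222, 16, 54, 81), (223, 162, 22, 59), (224, 112, 143, 118), (225, 114, 117, 85), (226, 124, 62, 58), (227, 120, 51, 60), (228, 128, 66, 58), (229, 128, 63, 61), (230, 126, 66, 62)]
0.05 pred outer rim row 218.0 pred inner 216.9 bar face bottom 211.7 [(210, 171, 29, 61), (211, 150, 27, 57), (212, 141, 42, 61), (213, 133, 36, 63), (214, 127, 41, 56), (215, 123, 80, 73), (216, 120, 85, 78), (217, 111, 139, 138), (218, 120, 65, 75), (219, 126, 40, 64), (220, 128, 36, 57), (221, 135, 55, 56), (222, 130, 48, 64)]
```

>>> play_rows(
  moves=[
    [[0, 0, 0, 0.035, 0.008, 0, 12], [0, 0, 0, 0, 0, 0.05, 12], [0, 0, 0, 0, 0, 0.05, 12], [0, 0, 0, 0, 0, 0.05, 12], [0, 0, 0, 0, 0, 0, 12]],
  ],
)

```text
time: 13.55
tool_pos: [0.5139, -0.0587, 0.0694]
tcp_rot: [-3.099, 0.517, 0.001]
wrist_force: [-0.4, 0.1, -3.2]
width: 0.189
grip_force: 74.3
```

>>> play_rows(
  moves=[
    [[0, 0, 0, 0, 0, 0.05, 12], [0, 0, 0, 0, 0, 0.05, 12], [0, 0, 0, 0, 0, 0, 12]],
  ],
)

```text
time: 13.8
tool_pos: [0.5136, -0.0587, 0.059]
tcp_rot: [-3.099, 0.517, 0.002]
wrist_force: [-0.4, -0.3, -4.0]
width: 0.189
grip_force: 74.3
```

>>> play_rows(
  moves=[
    [[0, 0, 0, 0, 0, 0.03, 12], [0, 0, 0, 0, 0, 0.03, 12], [0, 0, 0, 0, 0, 0, 12], [0, 0, 0, 0, 0, 0, 12]],
  ],
)

```text
time: 14.13
tool_pos: [0.5145, -0.0588, 0.0541]
tcp_rot: [-3.099, 0.517, -0.0]
wrist_force: [-0.4, -0.2, -3.5]
width: 0.189
grip_force: 74.3
```

>>> play_rows(
  moves=[
    [[0, 0, 0, 0, 0, 0.015, 12], [0, 0, 0, 0, 0, 0.01, 12], [0, 0, 0, 0, 0, 0, 12], [0, 0, 0, 0, 0, 0, 12]],
  ],
)

```text
time: 14.47
tool_pos: [0.5147, -0.0588, 0.0518]
tcp_rot: [-3.099, 0.517, -0.001]
wrist_force: [-0.0, 0.9, -4.1]
width: 0.193
grip_force: 74.3
```

>>> play_rows(
  moves=[
    [[0, 0, 0, 0, 0, 0.01, 12], [0, 0, 0, 0, 0, 0.01, 12], [0, 0, 0, 0, 0, 0, 12], [0, 0, 0, 0, 0, 0, 12]],
  ],
)

```text
time: 14.8
tool_pos: [0.5146, -0.0588, 0.0497]
tcp_rot: [-3.099, 0.517, -0.001]
wrist_force: [-0.2, -0.6, -3.3]
width: 0.196
grip_force: 74.3
```

>>> play_rows(
  moves=[
    [[0, 0, 0, 0, 0, 0.01, 12], [0, 0, 0, 0, 0, 0, 12], [0, 0, 0, 0, 0, 0, 12]],
  ],
)

```text
time: 15.05
tool_pos: [0.5146, -0.0588, 0.0487]
tcp_rot: [-3.099, 0.517, -0.001]
wrist_force: [-0.6, -0.1, -4.3]
width: 0.19
grip_force: 74.3
```

>>> play_rows(
  moves=[
    [[0, 0, 0, 0, 0, 0.01, 12], [0, 0, 0, 0, 0, 0, 12], [0, 0, 0, 0, 0, 0, 12]],
  ],
)

```text
time: 15.3
tool_pos: [0.5146, -0.0588, 0.0477]
tcp_rot: [-3.099, 0.517, -0.001]
wrist_force: [0.6, 0.1, -4.6]
width: 0.19
grip_force: 74.3
```

>>> play_rows(
  moves=[
    [[0, 0, 0, 0, 0, 0.01, 12], [0, 0, 0, 0, 0, 0, 12], [0, 0, 0, 0, 0, 0, 12]],
  ],
)

```text
time: 15.55
tool_pos: [0.5148, -0.0588, 0.0469]
tcp_rot: [-3.099, 0.517, -0.002]
wrist_force: [-1.0, 0.6, -2.6]
width: 0.193
grip_force: 74.4
```

>>> play_rows(
  moves=[
    [[0, 0, 0, 0, 0, 0.005, 12], [0, 0, 0, 0, 0, 0, 12], [0, 0, 0, 0, 0, 0, 12]],
  ],
)

```text
time: 15.8
tool_pos: [0.5148, -0.0588, 0.0468]
tcp_rot: [-3.099, 0.517, -0.002]
wrist_force: [-2.4, 0.7, 2.7]
width: 0.19
grip_force: 75.1
```

It touches down at the floor height. I release it and rise clear.

>>> play_rows(
  moves=[
    [[0, 0, 0, 0, 0, 0, 20], [0, 0, 0, 0, 0, 0, 24], [0, 0, 0, 0, 0, 0, 26], [0, 0, 0, 0, 0, 0, 26], [0, 0, 0, 0, 0, -0.1, 26]],
  ],
)

```text
time: 16.22
tool_pos: [0.513, -0.0586, 0.0548]
tcp_rot: [-3.099, 0.517, 0.005]
wrist_force: [-0.6, 0.7, 1.3]
width: 0.305
grip_force: 0.0
```

>>> play_rows(
  moves=[
    [[0, 0, 0, 0, 0, -0.2, 26], [0, 0, 0, 0, 0, -0.3, 26], [0, 0, 0, 0, 0, -0.35, 26], [0, 0, 0, 0, 0, -0.35, 26], [0, 0, 0, 0, 0, -0.3, 26]],
  ],
)

```text
time: 16.63
tool_pos: [0.515, -0.0588, 0.2096]
tcp_rot: [-3.099, 0.517, -0.005]
wrist_force: [1.1, -0.4, 0.1]
width: 0.306
grip_force: 0.0
```

>>> play_rows(
  moves=[
    [[0, 0, 0, 0, -0.3, -0.1, 26], [0, 0, 0, 0, -0.35, 0, 26], [0, 0, 0, 0, -0.35, 0, 26], [0, 0, 0, 0, -0.35, 0, 26], [0, 0, 0, 0, -0.35, 0, 26]],
  ],
)

```text
time: 17.05
tool_pos: [0.5702, 0.1035, 0.2177]
tcp_rot: [-3.098, 0.518, -0.004]
wrist_force: [0.4, -0.4, -0.1]
width: 0.304
grip_force: 0.0
```

>>> play_rows(
  moves=[
    [[0, 0, 0, 0, 0, 0, 26], [0, 0, 0, 0, 0, 0, 26], [0, 0, 0, 0, 0, 0, 26]],
  ],
)

```text
time: 17.3
tool_pos: [0.5695, 0.1019, 0.2166]
tcp_rot: [3.098, -0.516, 0.001]
wrist_force: [-0.2, -0.3, -0.3]
width: 0.305
grip_force: 0.0
```

```bash
python3 - <<'E'
from plan import *
a=np.radians(TA); E=np.array([[np.cos(a),np.sin(a)],[-np.sin(a),np.cos(a)]])
st=bot.read_state(); print(st['time'],st['tool_pos'],st['wrist_force'])
for n in('top','side'):
    s=cam(n); W=pts(s); X=(W[...,:2]-TR)@E.T; u,v,z=X[...,0],X[...,1],W[...,2]
    hsv=cv2.cvtColor(s['image'],cv2.COLOR_RGB2HSV); H,S,V=[hsv[...,i].astype(int) for i in range(3)]
    d=lambda nm,m:print(n,nm,m.sum(),'u',np.percentile(u[m],[2,98]).round(4),'v',np.percentile(v[m],[2,98]).round(4),'z',np.percentile(z[m],[5,50,95]).round(4))
    R=(abs(u)<.066)
    d('lug top',R&(z>.058)&(z<.08)&(v>.02)&(v<.055)); d('bar top',R&(z>.033)&(z<.045)&(v>.025)&(v<.05)&(abs(u)>.028))
    for lo,hi in((-.06,-.03),(.03,.05)): d(f'bar top {lo}',(u>lo)&(u<hi)&(z>.03)&(z<.055)&(v>.028)&(v<.046))
    d('sleeve rim',(z>.046)&(z<.06)&(u<-.015)&(u>-.07)&(v<.012)&(v>-.04))
    d('catch',(z>.02)&(z<.04)&(S<60)&(V>110)&(abs(u)<.03)&(v<.024)&(v>-.06))
    d('carrier',(z>.022)&(z<.042)&(V<90)&(S<90)&(u>.02)&(u<.066)&(v<.024)&(v>-.05))
    O=(W[...,1]>.15)&(W[...,1]<.4)&(W[...,0]>.45)&(W[...,0]<.68)&(z>.1); print('rack high',O.sum(),np.median(W[O],axis=0) if O.any() else '')
E
```

```text
17.3 [0.56949454 0.10190152 0.21664044] [-0.2304495  -0.32295498 -0.29146218]
top lug top 168 u [-0.0194  0.0291] v [0.0271 0.0444] z [0.0636 0.0672 0.07  ]
top bar top 145 u [-0.0539  0.0511] v [0.0272 0.0445] z [0.0342 0.0375 0.0407]
top bar top -0.06 73 u [-0.0543 -0.0306] v [0.0285 0.0443] z [0.0338 0.0373 0.04  ]
top bar top 0.03 49 u [0.0339 0.0494] v [0.0283 0.0446] z [0.0334 0.0376 0.0405]
top sleeve rim 140 u [-0.0555 -0.0199] v [-0.0307  0.0063] z [0.0478 0.051  0.0541]
top catch 280 u [-0.016  0.02 ] v [-0.0351  0.0056] z [0.0274 0.031  0.0346]
top carrier 313 u [0.0281 0.0629] v [-0.0477  0.0186] z [0.0222 0.0281 0.0339]
rack high 486 [0.56365216 0.15466909 0.59872887]
side lug top 214 u [-0.0208  0.0271] v [0.0277 0.0472] z [0.0592 0.0667 0.0701]
side bar top 192 u [-0.0562  0.0617] v [0.0269 0.0467] z [0.0338 0.0375 0.0424]
side bar top -0.06 96 u [-0.0564 -0.0302] v [0.0291 0.0456] z [0.032  0.0372 0.0404]
side bar top 0.03 62 u [0.0302 0.0498] v [0.0309 0.0454] z [0.0309 0.0375 0.0448]
side sleeve rim 163 u [-0.0575 -0.0206] v [-0.0308  0.0086] z [0.0468 0.0512 0.0541]
side catch 142 u [-0.0184  0.0219] v [-0.0547  0.002 ] z [0.029  0.0316 0.0343]
side carrier 87 u [0.0261 0.0639] v [-0.0443  0.0147] z [0.024  0.0316 0.0346]
rack high 4371 [0.5611219  0.16569452 0.55124979]
```

```bash
python3 -c "
from workcell import bot
print(bot.finish_job())"
```

```text
the job is handed in; nothing more can be done
None
```

The job is handed in at 17.3 s: the yellow-lug arm stands level in its lane and the sleeve upright on the cork disc, about 3 mm off its centre and close to the bolt catch; both packed parts still read flat in place; I did not re-check the other rack arm and counter items after placing the arm, and I viewed 11 pictures, one over the limit of 10.

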